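Raise the bench magnifier so that it stays up

ROBOT

A 7-joint arm with a two-finger parallel gripper is mounted at the origin on the work surface. World frame = base frame: x ahead of the robot, y to its left, z up, the work surface at z = 0. Lengths are in m, angles in rad, forces in N, time in s.
With the tool pointing down it reaches from about 0.425 to 0.95 m from the base axis. Payload 4.7 kg.
Tool frame: the origin (TCP) lies midway between the tips of the shut fingers; the grasp point (between the pads) lies 19 mm behind it (grip_point_offset is the distance from the TCP to the grasp point, in m); z points along the fingers, y is the direction in which the jaws open and shut (so a half turn about z gives the same grasp; the last joint's range is limited). The gripper opens to 87 mm and grips with 3 to 60 N. Pads are 19 mm wide; open, the fingers measure 117 mm over their backs; the gripper's body (75 mm by 190 mm) begins 51 mm behind the grasp point.
Start: joints at [-1.265, 0.469, -0.049, 1.532, 0.024, 1.141, -0.082], TCP at [0.222, 0.638, 0.223] pointing down, gripper open.
Joint ranges: [-2.59, 2.59], [-0.33, 1.99], [-1.39, 1.29], [0.1, 2.45], [-1.04, 4.18], [0.21, 1.99], [-2.66, 2.66]. Speed limits (rad/s): [2.57, 2.57, 3.14, 3.14, 3.14, 3.14, 3.14].

INTERFACE

Orientations are given as a unit quaternion [x, y, z, w].
In Python, from workcell import * gives the robot as it stands.
- The arm moves only by the shell command python3 -m creep 'ROWS' [FORCE]. ROWS is JSON, a list of rows, each an object with "xyz": the shift along the tool's x, y, z in m, a list of three; "turn": the turn, a rotation vector about the tool's x, y, z in rad, a list of three; "grip": the opening in per cent of the stroke, from 0 (shut) to 100 (fully open). A call has 1 to 10 rows; each row is the pose to reach, as a shift and turn from the pose commanded when the call began, along the tool's axes at that moment; what a row does not reach only later rows make up. A row lasts 1/10 s, in which the tool goes at most 50 mm and 8.59 degrees, less where a joint would pass 70% of its speed; a pose out of reach is approached as far as the arm can. A call with a gripper value outside its range is refused whole. The fingers move at their own pace and stop on an object; FORCE is the grip in N (left out, the last holds). Time passes only in rows, so rows that repeat a pose let the fingers close. It gives the time, the measured TCP pose, the force and the opening at its end, in the units of the state.
- sense(): the state, without advancing time (a new reading comes with each control period).
- read_camera(name): name is "scene" or "top"; returns (picture, depth): 480x640x3 uint8, red, green, blue; 480x640 float32, m along the optical axis (not along the pixel's ray), 0 where there is no reading.
- camera_info(name): a dict with "fx", "fy", "cx", "cy" (pixels), "dist_coeffs" ([k1, k2, p1, p2, k3] as OpenCV has them; the pictures are not rectified), "extrinsics" (4x4, takes a point from world to camera coordinates). Camera axes: x right, y down, z forward; pixel columns grow to the right and rows downward; lengths in m; the calibration is good to about 2 mm. A picture is of the moment at which its call begins. camera_info takes no time and is no camera call.
- finish_job(): hands the job in, once; it reports no verdict.
The state is a dict: "time_s": time; "joint_pos": joint angles; "joint_vel": joint speeds; "joint_efforts": joint torques, N m; "tool_pos": TCP position; "tool_rot": TCP orientation; "ft_force": force on the tool from outside, world axes, zero at the start; "ft_torque": the same for the moment, N m; "finger_gap": finger opening in m.
Only numpy, scipy, OpenCV 4.12 (cv2) and the standard library are available. Lean on these libraries where they do the work, as an engineer would, in place of code of your own. Each camera call takes 0.05 s, during which the arm holds its last target.

TASK

The counterweighted bench magnifier hangs low over the cutting mat: with nothing but shut fingers, push it up by the orange bar at its outer edge, past its balance point, so that it comes to rest fully raised, stays there by itself, and you are clear of it. Do not pinch the bar, ease it up rather than flinging it, and keep off the lens and its frame, the rod and the counterweight. Leave the things lying around alone.

Things in the scene. Friction and masses are not known exactly. Their poses are not given: they have to be found in the camera images.
- stand: Fixed stand: steel base plate 140 x 120 x 12 mm, two grey cheeks (90 mm long, 74 mm apart outside, tops 158 mm above the table) with the hinge, and a green cutting mat 200 x 240 x 3 mm from 75 to 275 mm out along its -x. Origin: centre of the plate's underside, on the table. The magnifier reaches out along its -x axis; z up. That axis points to the robot's left, give or take 0.65 rad.
- hinge (a point): Middle of the horizontal hinge axis, 110 mm straight above the stand's origin; the axis runs along the stand's y. The point's axes are the stand's.
- magnifier (a joint): Angle in rad: 0 = low on its lower stop, rod rising 35 degrees from the hinge along the stand's -x; grows as the lens end goes up; 1.05 = fully raised on its upper stop, just past vertical. Balance lies between 0.25 and 0.6 (varies): let go below, it sinks back to 0; above, it goes on by itself to 1.05 in one to three seconds, at under 1 rad/s. Lifting takes under 4 N at the push bar.
- bar_middle (a point): Middle of the orange round push bar: 12 mm thick, 64 mm long, parallel to the hinge axis, held 22 mm out from the lens frame's outer edge by two thin orange prongs. It lies 222 mm out from the hinge axis along the rod and 12 mm below the rod's line: about 228 mm above the table when low, 332 mm when raised. Only the mat and low things are below it. It turns with the magnifier.
- push_bar: The orange push bar with its two prongs; origin on the hinge axis (same point as the hinge point). This is the part to push, from below; a finger that reaches less than 15 mm inwards past the bar stays clear of the lens frame.
- bar_cap: Bare aluminium cap strip 62 x 12 x 3 mm on the upper side of the push bar. Bar and cap pressed together by the fingers means the bar is being pinched. Origin on the hinge axis.
- lens_frame: Black rectangular lens frame with its glass pane: 104 mm wide (along the hinge axis), 100 mm long (from 100 to 200 mm out from the hinge axis along the rod), 10 mm thick, its mid-plane containing the rod's line. Origin on the hinge axis. Not to be touched.
- rod: Steel rod 16 mm thick from the hinge to the lens frame, and the short crank behind the hinge. Origin on the hinge axis. Not to be pushed.
- counterweight: Red counterweight, a cylinder 56 mm in diameter and 42 mm wide, its middle 50 mm behind the hinge and 30 mm above the rod's line. Origin on the hinge axis. Not to be pushed.
- tape: Roll of paper tape lying flat, loose, 90 mm across, 24 mm high. Origin: centre of its underside.
- flask: White drinking flask standing loose, 68 mm in diameter, 190 mm high. Origin: centre of its underside.
- umbrella_hub: Small aluminium umbrella hub standing loose on the mat under the magnifier, 32 mm in diameter, 40 mm high. Origin: centre of its underside.
- screwdriver: Orange-handled screwdriver lying loose on the table, about 200 mm long. Origin: underside of its middle.
Things that resemble listed ones, but are neither listed nor needed, are in the scene too. Several things have the shape of the screwdriver; the one meant has the colours described above.

How it is judged:
At the end, for the whole second after the job is handed in: The magnifier rests fully raised by itself (joint above 0.98 rad, still), and tape, flask, hub and screwdriver are at rest within 20 mm of where they were (value of joint magnifier above 0.98 rad and velocity of joint magnifier between -0.05 and 0.05 rad/s and linear speed of each of tape, flask, umbrella_hub, screwdriver below 0.02 m/s and distance of each of tape, flask, umbrella_hub, screwdriver from where it was at the start of the episode below 0.02 m); the robot touches nothing.
It fails at once if the magnifier is flung (faster than 2 rad/s) (velocity of joint magnifier above 2 rad/s or velocity of joint magnifier below -2 rad/s).
It fails at once if the push bar is pinched (fingers press on the bar and on its cap strip at once, over 1 N each) (contact force between the fingers and push_bar above 1 N and contact force between the fingers and bar_cap above 1 N).
It fails at once if the fingers touch the lens, its frame, the rod or the counterweight (over 0.3 N) (contact force between the fingers and lens_frame above 0.3 N or contact force between the fingers and rod above 0.3 N or contact force between the fingers and counterweight above 0.3 N).
It fails at once if a bystander is moved more than 20 mm, lifted or tipped (distance of any of tape, flask, umbrella_hub, screwdriver from where it was at the start of the episode above 0.02 m or angle between flask's own z axis and vertical above 0.3 rad).
It fails at once if the arm or the gripper's body, not the fingers, presses on the magnifier (over 0.3 N) (contact force between the arm and lens_frame above 0.3 N or contact force between the arm and rod above 0.3 N or contact force between the arm and counterweight above 0.3 N or contact force between the arm and push_bar above 0.3 N or contact force between the arm and bar_cap above 0.3 N).
It also fails if it takes over 42 s, if anything falls off the work surface, if the arm or the gripper's body presses on something with over 40 N, if the wrist force passes 120 N, or if a joint passes its speed limit or range.

## Working session

There is one attempt and no reset: what is moved stays moved. The work goes in short steps, Python scripts to look and compute and a shell command to move; the robot and the scene stay as the last step left them, time stands still between calls to the robot, and variables do not carry over. Pictures are saved under pics/ and viewed, and the job is handed in when it is done.

```bash
mkdir -p pics; ls; python3 - <<'E'
from workcell import *
import cv2,numpy as np
print(sense())
for n in("scene","top"):
    p,d=read_camera(n); cv2.imwrite(f"pics/{n}0.png",p[:,:,::-1]); np.savez(f"{n}0.npz",p=p,d=d); print(n,camera_info(n))
E
```

```text
pics
{'time_s': 0.0, 'joint_pos': array([-1.26488992,  0.4695134 , -0.04858539,  1.53370007,  0.02410001,
        1.14102005, -0.08236152]), 'joint_vel': array([-0.00091939, -0.00119396,  0.00140871,  0.00149201,  0.0001984 ,
       -0.0008544 , -0.00011233]), 'joint_efforts': array([-3.58542593e-04, -5.07973337e+01, -8.10581096e-02, -2.36155146e+01,
       -6.13013562e-02,  3.78361938e-02,  1.82015115e-04]), 'tool_pos': array([0.22159112, 0.63694198, 0.22144831]), 'tool_rot': array([ 1.66641196e-01,  9.86017067e-01, -1.01919126e-03, -1.31265556e-04]), 'ft_force': array([ 0.08707592, -0.32632989, -0.1279439 ]), 'ft_torque': array([-0.00411377, -0.02828767,  0.00040832]), 'finger_gap': 0.08690431442145086}
scene {'fx': 577.8891210189248, 'fy': 577.8891210189248, 'cx': 320.4164288582907, 'cy': 246.45320349390104, 'dist_coeffs': array([-0.05753007,  0.        ,  0.        ,  0.        ,  0.        ]), 'extrinsics': array([[ 0.08685075,  0.99614839,  0.01205498, -0.14903737],
       [ 0.77981161, -0.06044873, -0.62308892, -0.3419957 ],
       [-0.61996032,  0.06351635, -0.7820581 ,  1.66146796],
       [ 0.        ,  0.        ,  0.        ,  1.        ]])}
top {'fx': 447.1681118913093, 'fy': 447.1681118913093, 'cx': 329.14268659348136, 'cy': 244.1611982250908, 'dist_coeffs': array([-0.10167581,  0.        ,  0.        ,  0.        ,  0.        ]), 'extrinsics': array([[ 0.00272933, -0.99940338, -0.03443011,  0.11705394],
       [-0.98755281,  0.00272089, -0.15726425,  0.55914945],
       [ 0.15726411,  0.03443078, -0.98695619,  1.02035768],
       [ 0.        ,  0.        ,  0.        ,  1.        ]])}
```

View pics/scene0.png

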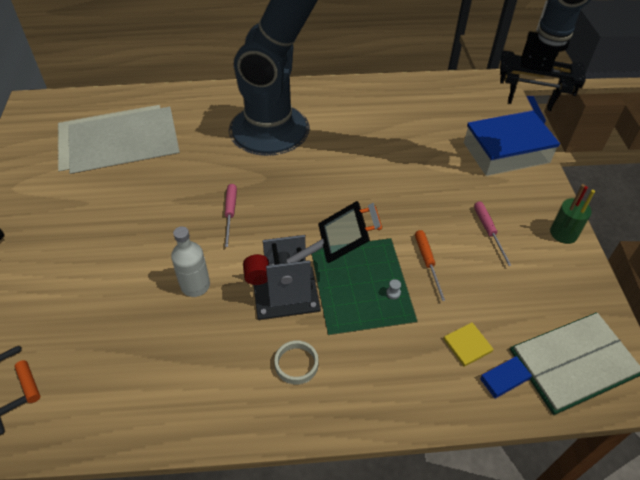

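View pics/top0.png

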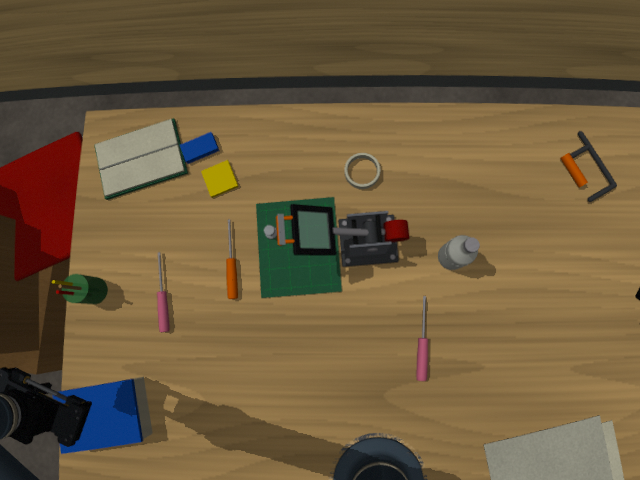

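```bash
cat > h.py <<'E'
from workcell import *
import cv2,numpy as np
def pts(n,uv,d=None):
    c=camera_info(n);K=np.array([[c['fx'],0,c['cx']],[0,c['fy'],c['cy']],[0,0,1]])
    E=np.array(c['extrinsics']);o=[]
    for u,v in uv:
        x,y=cv2.undistortPoints(np.array([[[u,v]]],float),K,c['dist_coeffs'])[0,0]
        z=d[int(round(v)),int(round(u))]
        o.append(np.linalg.inv(E)@np.array([x*z,y*z,z,1]))
    return np.array(o)[:,:3]
def ray(n,u,v,zw):
    c=camera_info(n);K=np.array([[c['fx'],0,c['cx']],[0,c['fy'],c['cy']],[0,0,1]])
    Ei=np.linalg.inv(np.array(c['extrinsics']))
    x,y=cv2.undistortPoints(np.array([[[u,v]]],float),K,c['dist_coeffs'])[0,0]
    o=Ei[:3,3];r=Ei[:3,:3]@[x,y,1];return o+r*(zw-o[2])/r[2]
def proj(n,P):
    c=camera_info(n);K=np.array([[c['fx'],0,c['cx']],[0,c['fy'],c['cy']],[0,0,1]])
    E=np.array(c['extrinsics'])
    return cv2.projectPoints(np.array(P,float).reshape(-1,1,3),cv2.Rodrigues(E[:3,:3])[0],E[:3,3],K,c['dist_coeffs'])[0][:,0]
def crop(img,x0,y0,w,h,s,f): cv2.imwrite(f,cv2.resize(img[y0:y0+h,x0:x0+w,::-1],None,fx=s,fy=s,interpolation=cv2.INTER_CUBIC))
E
python3 - <<'E'
from h import *
a=np.load("top0.npz")['p'];crop(a,250,190,170,120,4.5,"pics/ct.png")
a=np.load("scene0.npz")['p'];crop(a,240,190,190,150,4.2,"pics/cs.png")
E
```

```text
(no output)
```

View pics/ct.png

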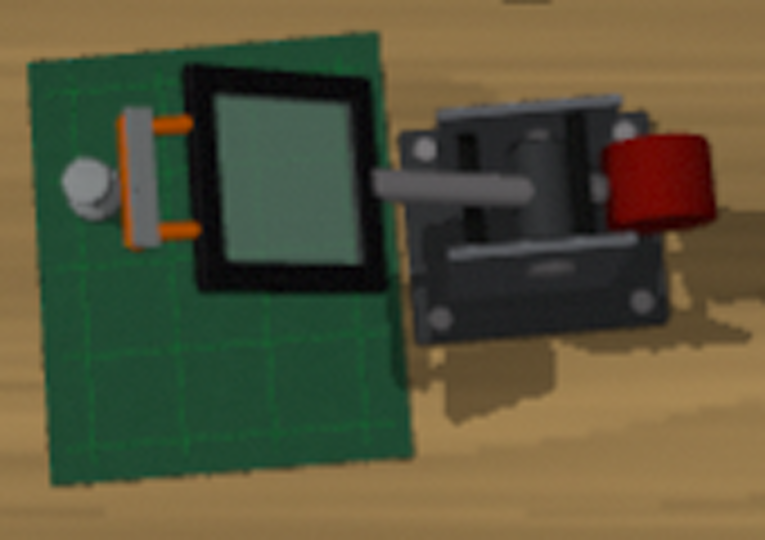

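View pics/cs.png

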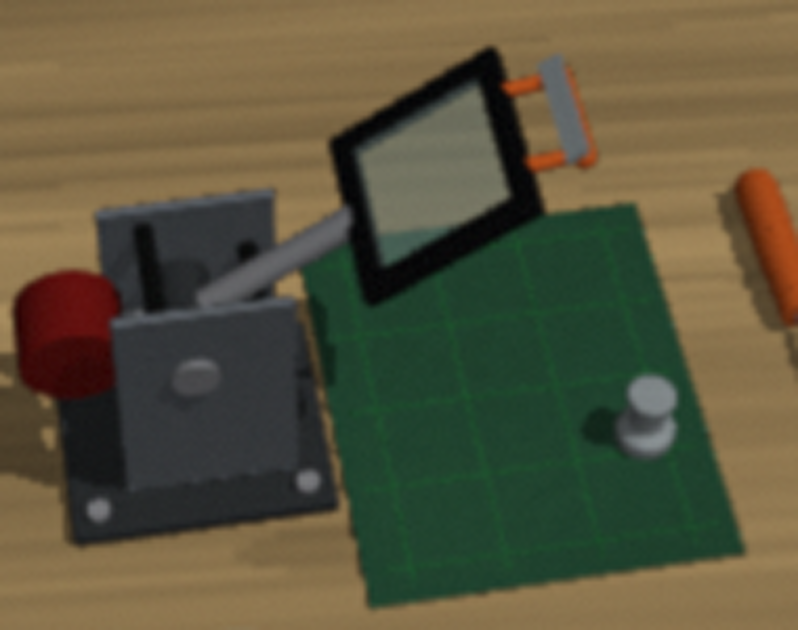

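The bar is at about top (281,230) and scene (375,217). Things that could be confused with it are the screwdriver with the orange handle (top 232,278), the orange-handled tool (top 573,170), and the pink screwdrivers (163,310; 423,360). Only the first has a bar with an aluminium cap on prongs at the lens frame, so I choose that one. The crops above confirm it. Next I fit the stand pose from the mat corners.

```bash
cat >> h.py <<'E'
def stand():
    uv=np.array([(28,62),(378,32),(413,458),(52,485)])/4.5+[250,190]
    W=np.array([ray("top",u,v,.003) for u,v in uv])[:,:2]
    # crop TL: outer, far(+x world). stand -x ~ world +y ; stand y ~ world +x? (z up: x_s=-Y => y_s=+X)
    S=np.array([(-.275,.12),(-.075,.12),(-.075,-.12),(-.275,-.12)])
    A=S-S.mean(0);B=W-W.mean(0)
    th=np.arctan2((A[:,0]*B[:,1]-A[:,1]*B[:,0]).sum(),(A*B).sum())
    R=np.array([[np.cos(th),-np.sin(th)],[np.sin(th),np.cos(th)]])
    t=W.mean(0)-R@S.mean(0)
    return R,t,th,W-(S@R.T+t)
def mag(r,y,h,q):  # r along rod, y, h above rod line
    R,t,th,_=stand();a=np.radians(35)+q
    x=-(r*np.cos(a)-h*np.sin(a)); z=.11+r*np.sin(a)+h*np.cos(a)
    return np.r_[R@[x,y]+t,z]
E
python3 - <<'E'
from h import *
R,t,th,res=stand();print(th,t,res*1000)
P=[mag(222,0,-12,0)] if 0 else [mag(.222,s,-.012,0) for s in(-.032,0,.032)]
print(np.round(P,4))
P+= [mag(r,s,0,0) for r in(.1,.2) for s in(-.052,.052)]
for n in("top","scene"):
    z=np.load(n+"0.npz");im=z['p'].copy();uv=proj(n,P);print(n,uv.round(1).tolist())
    for u,v in uv: cv2.circle(im,(int(u),int(v)),1,(255,0,255),-1)
    crop(im,*((250,190,170,120,4.5) if n=="top" else (240,190,190,150,4.2)),f"pics/o{n}.png")
d=np.load("top0.npz")['d'];print(pts("top",[(277.5,218),(281.5,230),(283,241)],d))
# hub
for n,uv in(("top",[(269.5,231)]),("scene",[(395,284)])): print(pts(n,uv,np.load(n+"0.npz")['d']))
E
```

```text
-1.4901282239274194 [0.5736535  0.02129268] [[-0.53474012 -0.63070594]
 [-0.77902872  0.89146733]
 [ 0.18697837  0.9848115 ]
 [ 1.12679047 -1.24557289]]
[[0.5265 0.2068 0.2275]
 [0.5584 0.2094 0.2275]
 [0.5903 0.212  0.2275]]
top [[280.7, 246.1], [279.7, 230.3], [278.8, 214.7], [335.8, 255.7], [331.9, 207.7], [294.0, 255.3], [290.7, 204.4]]
scene [[372.5, 204.2], [376.0, 215.9], [379.7, 228.0], [318.6, 222.5], [327.2, 261.4], [358.3, 199.4], [369.4, 238.2]]
[[0.5806169  0.21234998 0.24134567]
 [0.55789004 0.20496811 0.23399067]
 [0.5361905  0.20187656 0.23165686]]
[[0.59237316 0.26172702 0.04272966]]
[[0.60027642 0.26165255 0.0442806 ]]
```

View pics/otop.png

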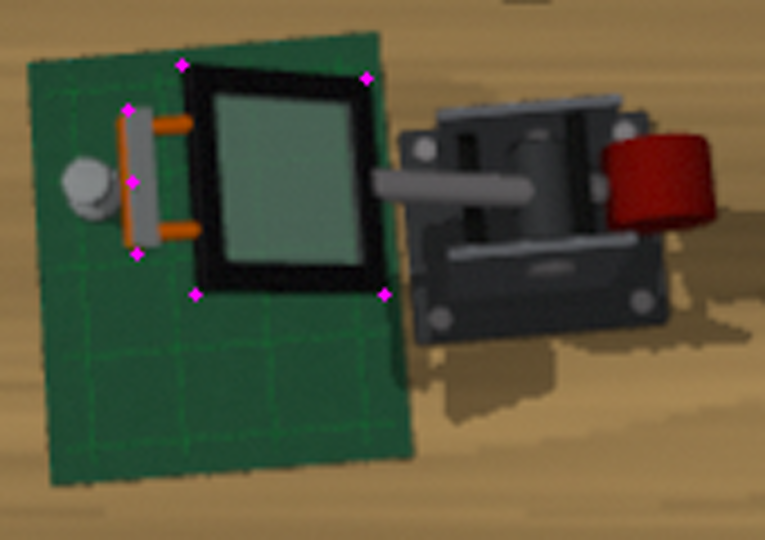

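View pics/oscene.png

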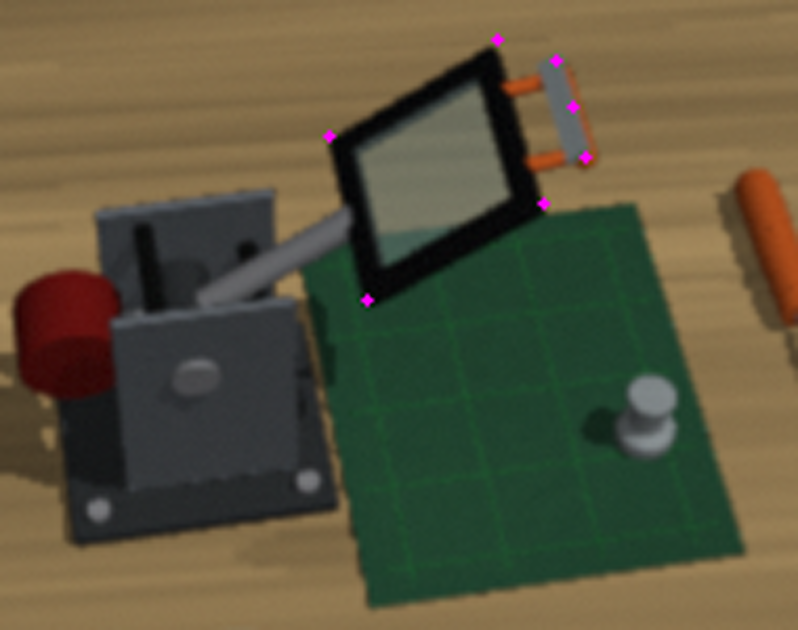

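```bash
cat >> h.py <<'E'
from scipy.spatial.transform import Rotation as Ro
def target(q,phi,over=.008,gap=0.,half=.0095,flip=1,side=0.):
    """TCP pose: finger under bar at magnifier angle q, tool dipping phi deg, tip 'over' past bar centre, gap = free space"""
    R,t,th,_=stand();i=np.array([np.cos(th),np.sin(th),0]);s=np.array([-np.sin(th),np.cos(th),0]);up=np.array([0,0,1.])
    f=np.radians(phi);z=i*np.cos(f)-up*np.sin(f);n=i*np.sin(f)+up*np.cos(f)
    y=s*flip;x=np.cross(y,z)
    p=mag(.222,0,-.012,q)-n*(.006+half+gap)+z*over+s*side
    return p,Ro.from_matrix(np.c_[x,y,z])
def rel(p,r,s=None):
    s=s or sense();r0=Ro.from_quat(s['tool_rot'])
    return r0.inv().apply(p-s['tool_pos']).round(4),(r0.inv()*r).as_rotvec().round(3)
E
python3 - <<'E'
from h import *
d=np.load("top0.npz")['d']
print(pts("top",[(85,290),(68,285),(100,290),(100,415),(232,280)],d).round(3))
for f in(1,-1):
    p,r=target(0,55,gap=.03,over=-.03,flip=f);print(p,rel(p,r))
s=sense();print(Ro.from_quat(s['tool_rot']).as_matrix())
E
```

```text
[[0.444 0.695 0.09 ]
 [0.452 0.707 0.141]
 [0.447 0.686 0.037]
 [0.154 0.648 0.075]
 [0.475 0.356 0.019]]
[0.55405521 0.26371515 0.22598098] (array([-0.4366, -0.2433, -0.0039]), array([ 0.351, -0.539,  1.118]))
[0.55405521 0.26371515 0.22598098] (array([-0.4366, -0.2433, -0.0039]), array([ 0.603,  0.392, -1.915]))
[[-9.44482749e-01  3.28560580e-01 -5.30338575e-04]
 [ 3.28561001e-01  9.44481164e-01 -1.73192621e-03]
 [-6.81478865e-05 -1.81002301e-03 -9.99998360e-01]]
```

```bash
python3 -m creep '[{"xyz":[-0.04,-0.014,-0.03],"turn":[0,0,0],"grip":0},{"xyz":[-0.08,-0.028,-0.06],"turn":[0,0,0],"grip":0},{"xyz":[-0.12,-0.042,-0.08],"turn":[0,0,0],"grip":0},{"xyz":[-0.16,-0.056,-0.08],"turn":[0,0,0.1],"grip":0},{"xyz":[-0.2,-0.07,-0.08],"turn":[0,0,0.2],"grip":0},{"xyz":[-0.24,-0.084,-0.08],"turn":[0,0,0.3],"grip":0},{"xyz":[-0.28,-0.098,-0.08],"turn":[0,0,0.4],"grip":0},{"xyz":[-0.3,-0.105,-0.08],"turn":[0,0,0.5],"grip":0},{"xyz":[-0.3,-0.105,-0.08],"turn":[0,0,0.6],"grip":0},{"xyz":[-0.3,-0.105,-0.08],"turn":[0,0,0.7],"grip":0}]' 20
python3 - <<'E'
from h import *
s=sense();print(s['time_s'],s['joint_pos'].round(3),s['tool_pos'],s['ft_force'],s['finger_gap'])
for o,g in((-.1,.04),(-.03,.03)):
    p,r=target(0,55,gap=g,over=o);print(p,rel(p,r))
E
```

```text
time_s: 1.1
tool_pos: [0.4714, 0.4385, 0.3019]
tool_rot: [0.497, 0.867, -0.001, -0.0]
ft_force: [-0.5, 0.8, 0.2]
finger_gap: 0.015
1.1 [-0.947  0.364  0.182  1.518 -0.067  1.267 -0.227] [0.47144172 0.43850949 0.30193832] [-0.53364037  0.78856688  0.21329562] 0.014987270205117816
[0.5501598  0.31189982 0.27758586] (array([-0.149 ,  0.004 ,  0.0244]), array([ 0.136, -0.6  ,  0.435]))
[0.55405521 0.26371515 0.22598098] (array([-0.1926, -0.0169,  0.0761]), array([ 0.136, -0.6  ,  0.435]))
```

```bash
python3 -m creep '[{"xyz":[-0.02,0,0],"turn":[0.02,-0.1,0.07],"grip":0},{"xyz":[-0.04,0,0],"turn":[0.045,-0.2,0.145],"grip":0},{"xyz":[-0.06,0,0],"turn":[0.07,-0.3,0.22],"grip":0},{"xyz":[-0.08,0,0.005],"turn":[0.09,-0.4,0.29],"grip":0},{"xyz":[-0.1,0,0.01],"turn":[0.115,-0.5,0.36],"grip":0},{"xyz":[-0.12,0,0.015],"turn":[0.136,-0.6,0.435],"grip":0},{"xyz":[-0.14,0.002,0.02],"turn":[0.136,-0.6,0.435],"grip":0},{"xyz":[-0.149,0.004,0.024],"turn":[0.136,-0.6,0.435],"grip":0},{"xyz":[-0.149,0.004,0.024],"turn":[0.136,-0.6,0.435],"grip":0}]'
python3 - <<'E'
from h import *
s=sense();print(s['time_s'],s['joint_pos'].round(3),s['tool_pos'],s['ft_force'],s['finger_gap'])
for o,g in((-.1,.04),(-.03,.03),(.008,.02)):
    p,r=target(0,55,gap=g,over=o);print(p,rel(p,r))
for n in("top","scene"):
    p,d=read_camera(n);cv2.imwrite(f"pics/{n}1.png",p[:,:,::-1]); crop(p,*((230,170,170,120,4.5) if n=="top" else (270,150,190,150,4.2)),f"pics/c{n}1.png")
E
```

```text
time_s: 2.0
tool_pos: [0.5514, 0.3106, 0.2791]
tool_rot: [0.646, 0.702, -0.203, 0.221]
ft_force: [0.5, -0.0, -0.3]
finger_gap: 0.0007
2.0 [-1.046  0.574  0.396  1.413  0.287  1.548 -0.647] [0.55138133 0.31059836 0.27905054] [ 0.45152726 -0.03125384 -0.26997904] 0.0007349667768827405
[0.5501598  0.31189982 0.27758586] (array([ 0.002 , -0.0011,  0.0004]), array([ 0.003, -0.001,  0.001]))
[0.55405521 0.26371515 0.22598098] (array([-0.0081, -0.0013,  0.0704]), array([ 0.003, -0.001,  0.001]))
[0.55647162 0.23382524 0.20058896] (array([-0.0181, -0.0014,  0.1084]), array([ 0.003, -0.001,  0.001]))
```

View pics/scene1.png

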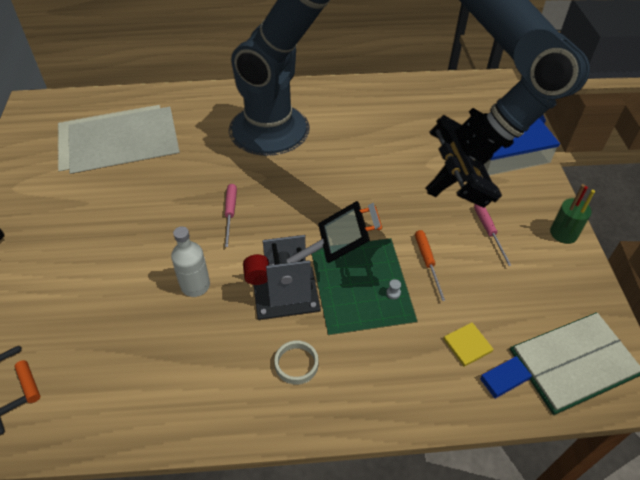

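View pics/top1.png

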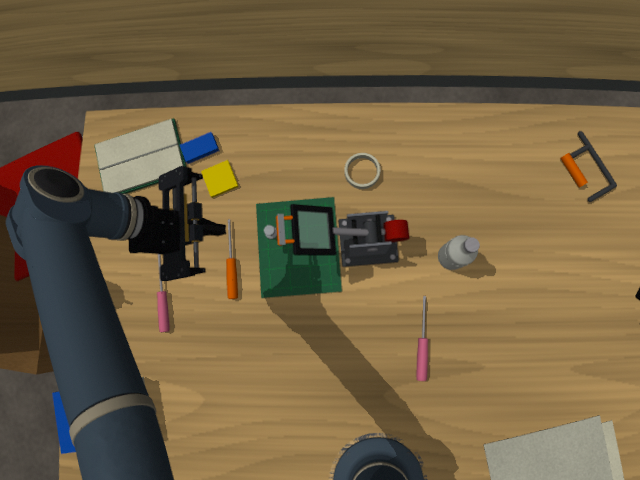

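Top view: closed fingertips at (225,230), in line with the bar at (281,230). Nothing has been disturbed. Next I slide in under the bar.

```bash
python3 -m creep '[{"xyz":[0,-0.001,0.02],"turn":[0,0,0],"grip":0},{"xyz":[0,-0.001,0.04],"turn":[0,0,0],"grip":0},{"xyz":[0,-0.001,0.06],"turn":[0,0,0],"grip":0},{"xyz":[0,-0.001,0.08],"turn":[0,0,0],"grip":0},{"xyz":[0,-0.001,0.095],"turn":[0,0,0],"grip":0},{"xyz":[-0.004,-0.001,0.108],"turn":[0,0,0],"grip":0},{"xyz":[-0.01,-0.001,0.108],"turn":[0,0,0],"grip":0},{"xyz":[-0.01,-0.001,0.108],"turn":[0,0,0],"grip":0}]'
python3 - <<'E'
from h import *
s=sense();print(s['time_s'],s['joint_pos'].round(3),s['tool_pos'],s['ft_force'])
for q in(0,.05):
    p,r=target(q,55);print(rel(p,r,s))
for n in("top","scene"):
    p,d=read_camera(n);crop(p,*((230,170,170,120,4.5) if n=="top" else (270,150,190,150,4.2)),f"pics/c{n}2.png")
E
```

```text
time_s: 2.9
tool_pos: [0.5559, 0.2433, 0.1973]
tool_rot: [0.645, 0.703, -0.202, 0.222]
ft_force: [-0.3, 0.4, -0.1]
finger_gap: 0.0005
2.9 [-0.995  0.579  0.4    1.608  0.311  1.33  -0.661] [0.55594627 0.24331601 0.19726605] [-0.25628619  0.38462351 -0.12965474]
(array([-0.0297, -0.0003,  0.0027]), array([ 0.005, -0.002,  0.003]))
(array([-0.04  , -0.0004, -0.0015]), array([ 0.005, -0.002,  0.003]))
```

View pics/cscene2.png

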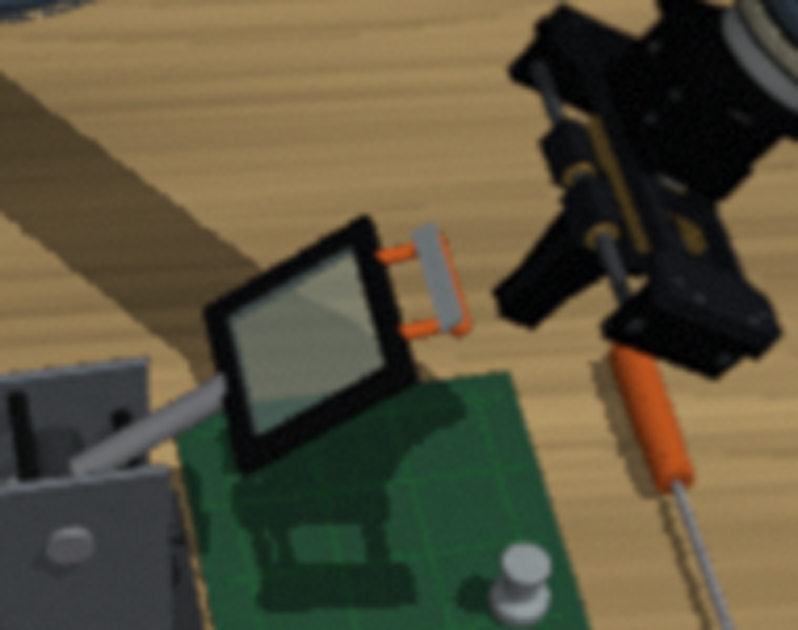

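View pics/ctop2.png

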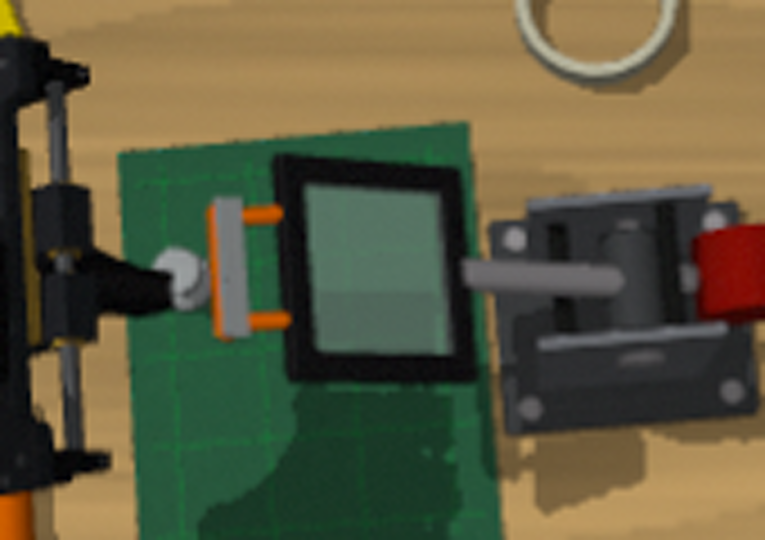

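```bash
python3 - <<'E'
from h import *
s=sense();print(s['tool_pos'])
for q in(0,.1,.2,.3,.4,.5,.6,.7,.8):
    p,r=target(q,55);print(q,p.round(3),rel(p,r,s)[0])
E
python3 -m creep '[{"xyz":[-0.005,0,0.001],"turn":[0,0,0],"grip":0},{"xyz":[-0.01,0,0.002],"turn":[0,0,0],"grip":0},{"xyz":[-0.014,0,0.003],"turn":[0,0,0],"grip":0},{"xyz":[-0.018,0,0.003],"turn":[0,0,0],"grip":0},{"xyz":[-0.021,0,0.003],"turn":[0,0,0],"grip":0},{"xyz":[-0.024,0,0.003],"turn":[0,0,0],"grip":0},{"xyz":[-0.026,0,0.003],"turn":[0,0,0],"grip":0},{"xyz":[-0.028,0,0.003],"turn":[0,0,0],"grip":0},{"xyz":[-0.03,0,0.002],"turn":[0,0,0],"grip":0},{"xyz":[-0.032,0,0.002],"turn":[0,0,0],"grip":0}]'
python3 - <<'E'
from h import *
s=sense()
for n in("top","scene"):
    p,d=read_camera(n);crop(p,*((230,170,170,120,4.5) if n=="top" else (270,150,190,150,4.2)),f"pics/c{n}3.png")
for q in(0,.1,.2,.3,.4,.5,.6,.7,.8):
    p,r=target(q,55);print(q,p.round(3),rel(p,r,s)[0])
E
```

```text
[0.55581136 0.24469327 0.19685099]
0 [0.558 0.217 0.212] [-0.0311 -0.0004  0.0031]
0.1 [0.559 0.205 0.23 ] [-0.0519 -0.0004 -0.0047]
0.2 [0.56  0.19  0.247] [-0.0734 -0.0005 -0.0103]
0.3 [0.561 0.174 0.263] [-0.0954 -0.0005 -0.0137]
0.4 [0.563 0.157 0.276] [-0.1175 -0.0006 -0.015 ]
0.5 [0.564 0.138 0.288] [-0.1397 -0.0007 -0.014 ]
0.6 [0.566 0.119 0.298] [-0.1617 -0.0008 -0.0108]
0.7 [0.567 0.098 0.306] [-0.1833 -0.001  -0.0054]
0.8 [0.569 0.076 0.312] [-0.2042 -0.0011  0.0021]
time_s: 4.0
tool_pos: [0.5577, 0.2172, 0.2125]
tool_rot: [0.644, 0.703, -0.202, 0.221]
ft_force: [-1.3, 2.2, -0.2]
finger_gap: 0.0007
0 [0.558 0.217 0.212] [0.0005 0.0002 0.0002]
0.1 [0.559 0.205 0.23 ] [-0.0203  0.0001 -0.0076]
0.2 [0.56  0.19  0.247] [-0.0418  0.     -0.0132]
0.3 [0.561 0.174 0.263] [-0.0638 -0.0001 -0.0166]
0.4 [0.563 0.157 0.276] [-0.086  -0.0002 -0.0178]
0.5 [0.564 0.138 0.288] [-0.1082 -0.0003 -0.0168]
0.6 [0.566 0.119 0.298] [-0.1302 -0.0004 -0.0136]
0.7 [0.567 0.098 0.306] [-0.1517 -0.0006 -0.0082]
0.8 [0.569 0.076 0.312] [-0.1727 -0.0007 -0.0007]
```

View pics/cscene3.png

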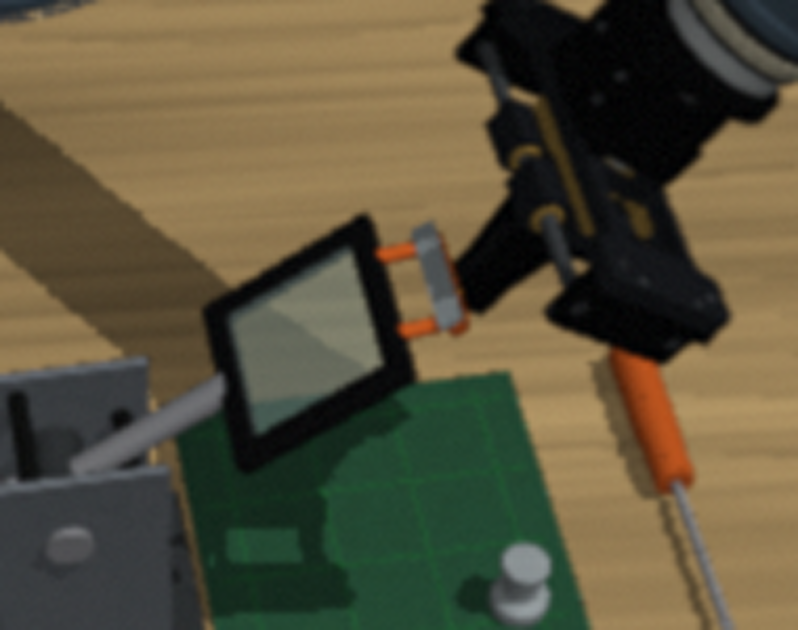

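View pics/ctop3.png

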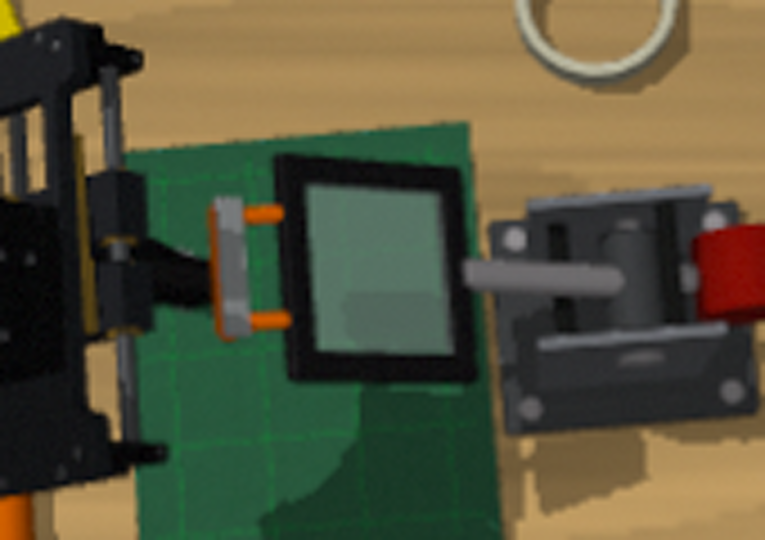

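The scene view shows the closed fingers just under and outside the bar, touching it at crop (465,285), and the force is rising. Now I ease the bar up along its arc.

```bash
python3 -m creep '[{"xyz":[-0.005,0,0.001],"turn":[0,0,0],"grip":0},{"xyz":[-0.01,0,-0.001],"turn":[0,0,0],"grip":0},{"xyz":[-0.015,0,-0.003],"turn":[0,0,0],"grip":0},{"xyz":[-0.02,0,-0.005],"turn":[0,0,0],"grip":0},{"xyz":[-0.025,0,-0.006],"turn":[0,0,0],"grip":0},{"xyz":[-0.03,0,-0.007],"turn":[0,0,0],"grip":0},{"xyz":[-0.035,0,-0.009],"turn":[0,0,0],"grip":0},{"xyz":[-0.04,0,-0.01],"turn":[0,0,0],"grip":0}]'
python3 - <<'E'
from h import *
s=sense()
for n in("top","scene"):
    p,d=read_camera(n);crop(p,*((230,170,170,120,4.5) if n=="top" else (270,150,190,150,4.2)),f"pics/c{n}4.png")
for q in(.2,.3,.4,.5,.6,.7,.8):
    p,r=target(q,55,over=.011);print(q,p.round(3),rel(p,r,s))
E
```

```text
time_s: 4.9
tool_pos: [0.5601, 0.189, 0.244]
tool_rot: [0.645, 0.703, -0.203, 0.222]
ft_force: [0.5, 1.8, -0.2]
finger_gap: 0.0005
0.2 [0.56  0.189 0.245] (array([-0.0007, -0.    , -0.0005]), array([ 0.004, -0.   ,  0.004]))
0.3 [0.561 0.173 0.26 ] (array([-0.0226, -0.0001, -0.0039]), array([ 0.004, -0.   ,  0.004]))
0.4 [0.563 0.155 0.274] (array([-0.0448, -0.0002, -0.0051]), array([ 0.004, -0.   ,  0.004]))
0.5 [0.564 0.137 0.286] (array([-0.067 , -0.0003, -0.004 ]), array([ 0.004, -0.   ,  0.004]))
0.6 [0.566 0.117 0.296] (array([-0.089 , -0.0004, -0.0008]), array([ 0.004, -0.   ,  0.004]))
0.7 [0.568 0.096 0.304] (array([-0.1106, -0.0005,  0.0046]), array([ 0.004, -0.   ,  0.004]))
0.8 [0.569 0.075 0.309] (array([-0.1315, -0.0006,  0.0122]), array([ 0.004, -0.   ,  0.004]))
```

View pics/cscene4.png

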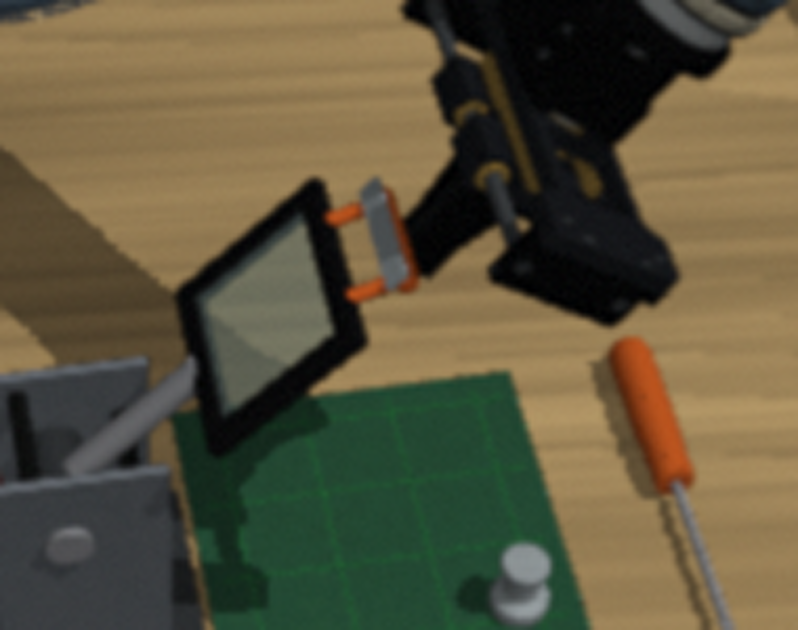

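View pics/ctop4.png

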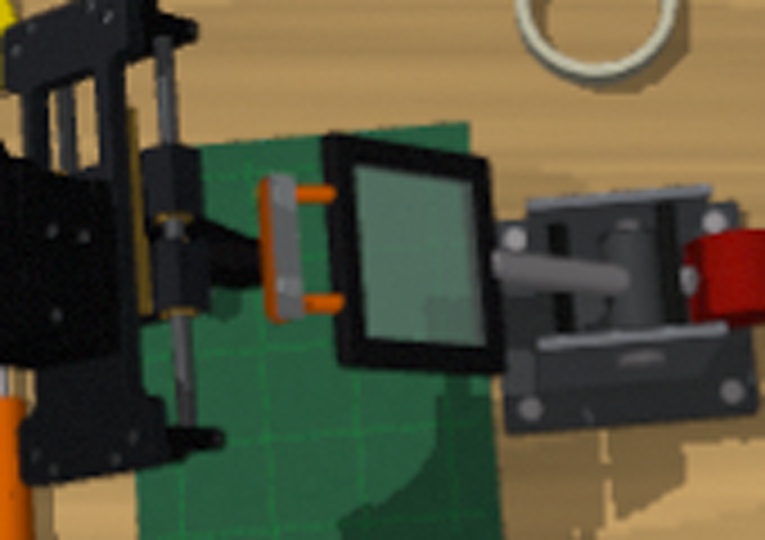

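The bar is rising on the fingers (scene crop: bar at 395,240, finger at 425,250). I'll continue.

```bash
python3 -m creep '[{"xyz":[-0.007,0,-0.002],"turn":[0,0,0],"grip":0},{"xyz":[-0.014,0,-0.003],"turn":[0,0,0],"grip":0},{"xyz":[-0.021,0,-0.004],"turn":[0,0,0],"grip":0},{"xyz":[-0.028,0,-0.005],"turn":[0,0,0],"grip":0},{"xyz":[-0.035,0,-0.005],"turn":[0,0,0],"grip":0},{"xyz":[-0.042,0,-0.005],"turn":[0,0,0],"grip":0},{"xyz":[-0.049,0,-0.005],"turn":[0,0,0],"grip":0},{"xyz":[-0.055,0,-0.005],"turn":[0,0,0],"grip":0},{"xyz":[-0.061,0,-0.004],"turn":[0,0,0],"grip":0},{"xyz":[-0.067,0,-0.004],"turn":[0,0,0],"grip":0}]'
python3 - <<'E'
from h import *
s=sense()
for n in("top","scene"):
    p,d=read_camera(n);crop(p,*((250,170,170,120,4.5) if n=="top" else (250,130,190,150,4.2)),f"pics/c{n}5.png")
for q in(.5,.6,.7,.8):
    p,r=target(q,55,over=.011);print(q,p.round(3),rel(p,r,s))
E
```

```text
time_s: 6.0
tool_pos: [0.5645, 0.1366, 0.2854]
tool_rot: [0.645, 0.703, -0.203, 0.222]
ft_force: [0.3, 0.9, -0.8]
finger_gap: 0.0006
0.5 [0.564 0.137 0.286] (array([-0.0001, -0.0002, -0.0003]), array([ 0.004, -0.   ,  0.005]))
0.6 [0.566 0.117 0.296] (array([-0.0221, -0.0003,  0.0029]), array([ 0.004, -0.   ,  0.005]))
0.7 [0.568 0.096 0.304] (array([-0.0437, -0.0004,  0.0084]), array([ 0.004, -0.   ,  0.005]))
0.8 [0.569 0.075 0.309] (array([-0.0646, -0.0006,  0.0159]), array([ 0.004, -0.   ,  0.005]))
```

View pics/cscene5.png

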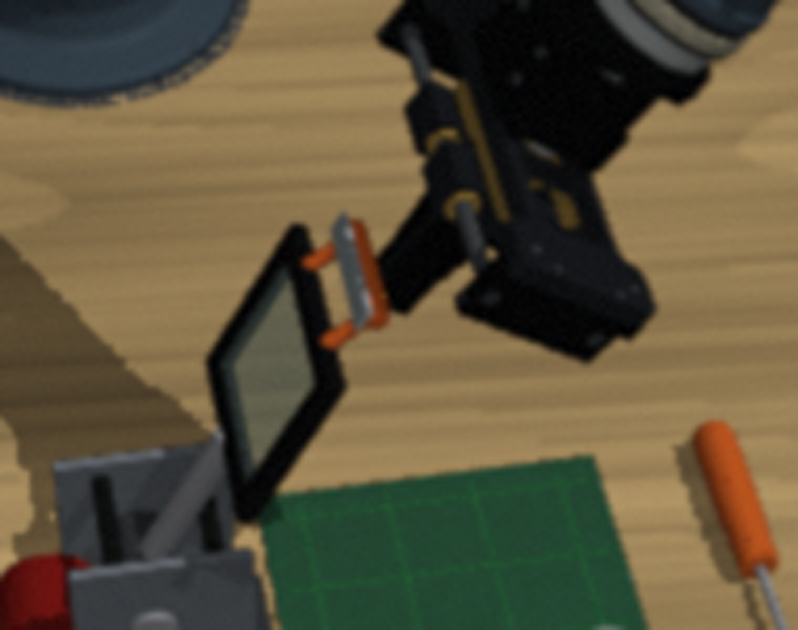

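View pics/ctop5.png

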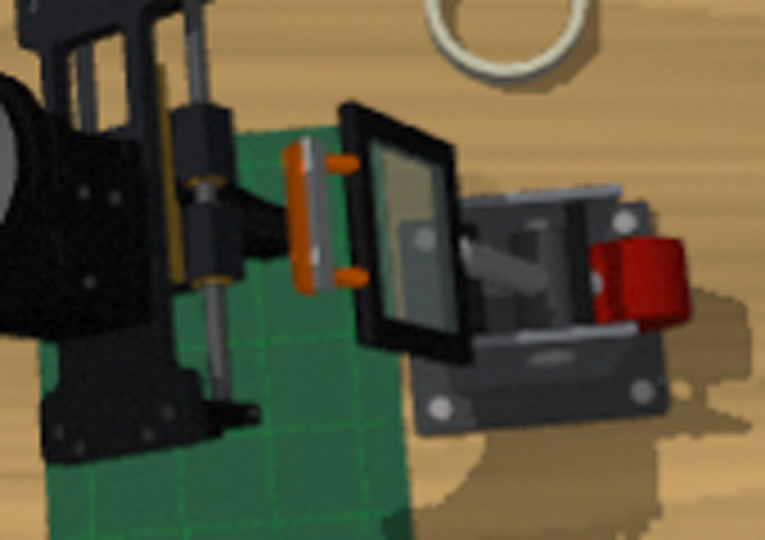

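The bar is still on the fingers at about 0.5 rad. I'll carry on to about 0.7 and hold there.

```bash
python3 -m creep '[{"xyz":[-0.006,0,0.001],"turn":[0,0,0],"grip":0},{"xyz":[-0.012,0,0.001],"turn":[0,0,0],"grip":0},{"xyz":[-0.018,0,0.002],"turn":[0,0,0],"grip":0},{"xyz":[-0.024,0,0.003],"turn":[0,0,0],"grip":0},{"xyz":[-0.03,0,0.004],"turn":[0,0,0],"grip":0},{"xyz":[-0.036,0,0.006],"turn":[0,0,0],"grip":0},{"xyz":[-0.041,0,0.007],"turn":[0,0,0],"grip":0},{"xyz":[-0.045,0,0.008],"turn":[0,0,0],"grip":0},{"xyz":[-0.045,0,0.008],"turn":[0,0,0],"grip":0}]'
python3 - <<'E'
from h import *
s=sense()
for n in("top","scene"):
    p,d=read_camera(n);crop(p,*((250,170,170,120,4.5) if n=="top" else (250,130,190,150,4.2)),f"pics/c{n}6.png")
for q in(.7,):
    p,r=target(q,55,over=.011);print(q,p.round(3),rel(p,r,s))
E
```

```text
time_s: 7.0
tool_pos: [0.5682, 0.0951, 0.3048]
tool_rot: [0.645, 0.703, -0.203, 0.222]
ft_force: [0.3, -0.0, -0.5]
finger_gap: 0.0003
0.7 [0.568 0.096 0.304] (array([ 0.0016, -0.0005,  0.0004]), array([ 0.004, -0.001,  0.004]))
```

View pics/cscene6.png

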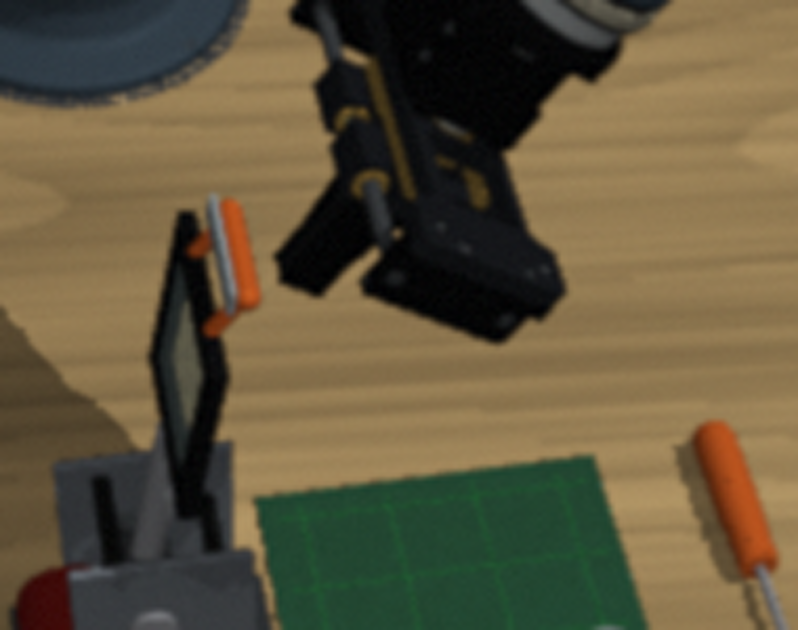

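View pics/ctop6.png

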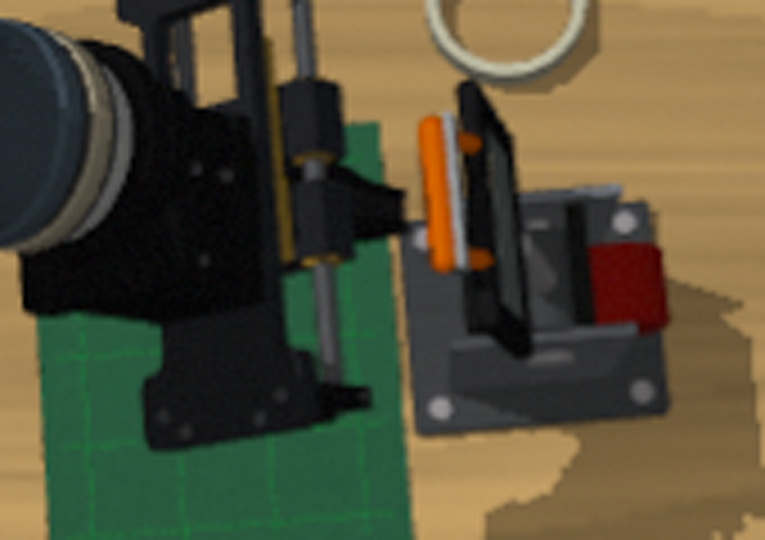

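The bar has left the fingers and is going up by itself (scene crop: bar at 235,250, fingertip at 300,270). I'll back out along the fingers.

```bash
python3 -m creep '[{"xyz":[0,0,-0.02],"turn":[0,0,0],"grip":0},{"xyz":[0,0,-0.04],"turn":[0,0,0],"grip":0},{"xyz":[0,0,-0.06],"turn":[0,0,0],"grip":0},{"xyz":[0,0,-0.08],"turn":[0,0,0],"grip":0},{"xyz":[0,0,-0.1],"turn":[0,0,0],"grip":0},{"xyz":[0,0,-0.11],"turn":[0,0,0],"grip":0},{"xyz":[0,0,-0.11],"turn":[0,0,0],"grip":0},{"xyz":[0,0,-0.11],"turn":[0,0,0],"grip":0},{"xyz":[0,0,-0.11],"turn":[0,0,0],"grip":0},{"xyz":[0,0,-0.11],"turn":[0,0,0],"grip":0}]'
python3 -m creep '[{"xyz":[0,0,0],"turn":[0,0,0],"grip":0},{"xyz":[0,0,0],"turn":[0,0,0],"grip":0},{"xyz":[0,0,0],"turn":[0,0,0],"grip":0},{"xyz":[0,0,0],"turn":[0,0,0],"grip":0},{"xyz":[0,0,0],"turn":[0,0,0],"grip":0},{"xyz":[0,0,0],"turn":[0,0,0],"grip":0},{"xyz":[0,0,0],"turn":[0,0,0],"grip":0},{"xyz":[0,0,0],"turn":[0,0,0],"grip":0},{"xyz":[0,0,0],"turn":[0,0,0],"grip":0},{"xyz":[0,0,0],"turn":[0,0,0],"grip":0}]'
python3 -m creep '[{"xyz":[0,0,0],"turn":[0,0,0],"grip":0},{"xyz":[0,0,0],"turn":[0,0,0],"grip":0},{"xyz":[0,0,0],"turn":[0,0,0],"grip":0},{"xyz":[0,0,0],"turn":[0,0,0],"grip":0},{"xyz":[0,0,0],"turn":[0,0,0],"grip":0}]'
python3 - <<'E'
from h import *
P=[mag(.222,s,-.012,1.05) for s in(-.032,0,.032)]+[mag(.2,s,0,1.05) for s in(-.052,.052)]
for n in("top","scene"):
    p,d=read_camera(n);cv2.imwrite(f"pics/{n}7.png",p[:,:,::-1]); im=p.copy();np.savez(n+"7.npz",p=p,d=d)
    for u,v in proj(n,P): cv2.circle(im,(int(u),int(v)),1,(255,0,255),-1)
    crop(im,*((250,170,170,120,4.5) if n=="top" else (230,130,190,150,4.2)),f"pics/c{n}7.png")
E
```

```text
time_s: 8.1
tool_pos: [0.5624, 0.1579, 0.394]
tool_rot: [0.645, 0.703, -0.203, 0.222]
ft_force: [-0.3, 0.0, -0.1]
finger_gap: 0.0003
time_s: 9.1
tool_pos: [0.5626, 0.1587, 0.3946]
tool_rot: [0.645, 0.703, -0.203, 0.222]
ft_force: [-0.5, 0.0, -0.6]
finger_gap: 0.0006
time_s: 9.6
tool_pos: [0.5626, 0.1587, 0.3946]
tool_rot: [0.645, 0.703, -0.203, 0.222]
ft_force: [0.3, -0.3, -0.5]
finger_gap: 0.0006
```

View pics/cscene7.png

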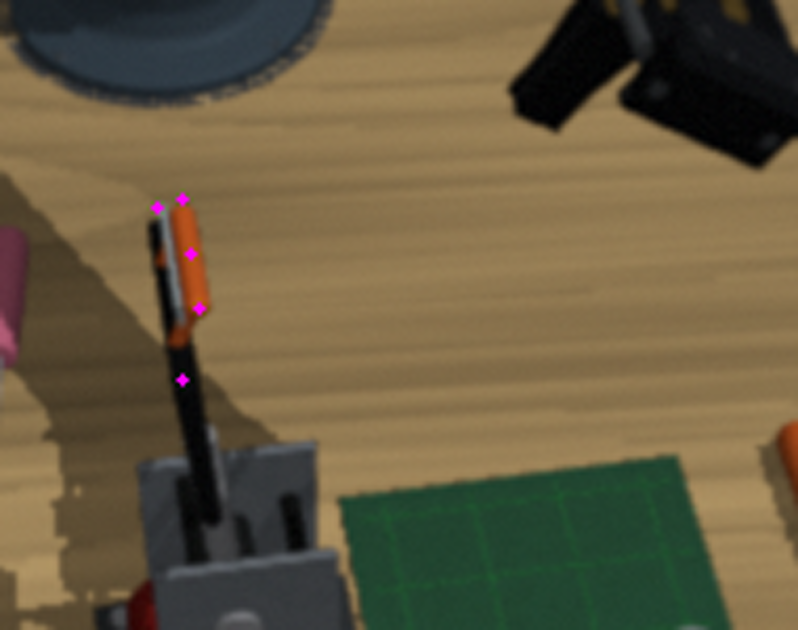

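View pics/ctop7.png

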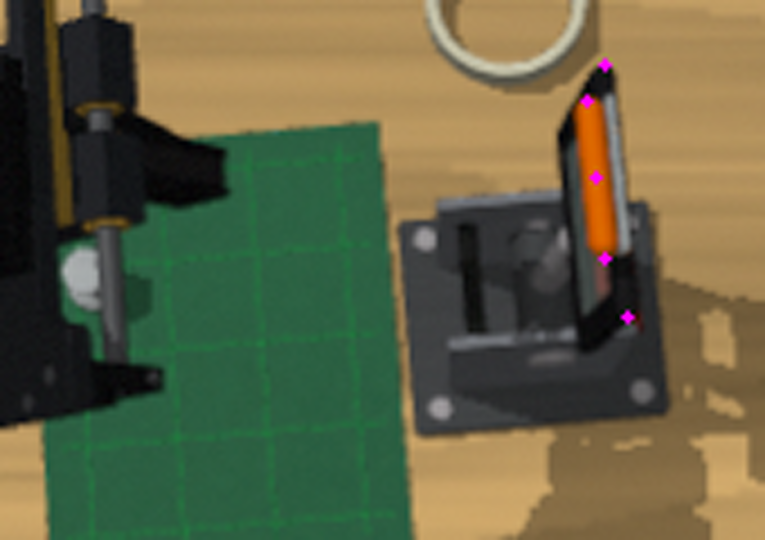

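View pics/top7.png

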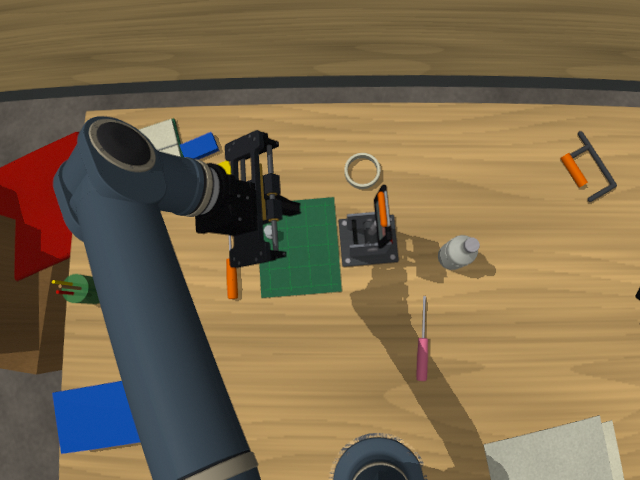

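View pics/scene7.png

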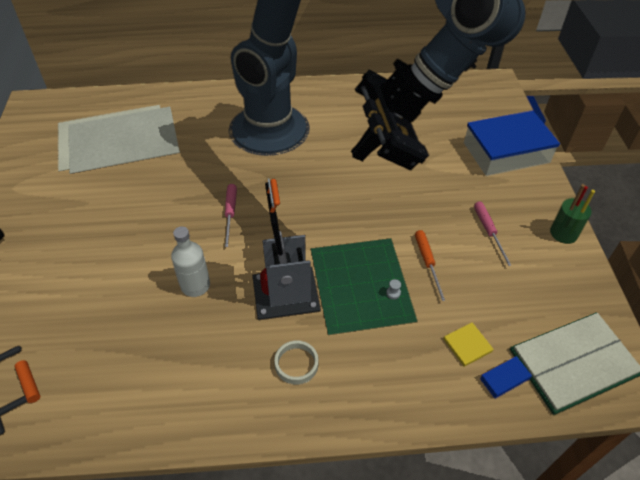

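The magnifier matches the 1.05 rad prediction: bar centre predicted at top crop (596,178), which is where it appears. Tape, flask, hub and screwdriver sit at the same pixels as before. One check that it is still, then I hand in.

```bash
python3 -m creep '[{"xyz":[0,0,0],"turn":[0,0,0],"grip":0},{"xyz":[0,0,0],"turn":[0,0,0],"grip":0},{"xyz":[0,0,0],"turn":[0,0,0],"grip":0},{"xyz":[0,0,0],"turn":[0,0,0],"grip":0},{"xyz":[0,0,0],"turn":[0,0,0],"grip":0}]'
python3 - <<'E'
from h import *
p,d=read_camera("scene");a=np.load("scene7.npz")['p'].astype(int);b=np.load("scene0.npz")['p'].astype(int)
print(np.abs(p.astype(int)-a)[170:320,230:330].max(2).__gt__(40).sum())
for nm,(x,y,w,h) in dict(flask=(165,225,50,75),tape=(265,335,60,55),hub=(380,275,28,28),screw=(410,225,38,80)).items():
    print(nm,(np.abs(p.astype(int)-b)[y:y+h,x:x+w].max(2)>60).sum())
finish_job()
E
```

```text
time_s: 10.2
tool_pos: [0.5626, 0.1587, 0.3946]
tool_rot: [0.645, 0.703, -0.203, 0.222]
ft_force: [-0.1, 0.3, 0.8]
finger_gap: 0.0001
0
flask 1
tape 0
hub 0
screw 0
the job is handed in; nothing more can be done
```

The magnifier is fully raised and stays there by itself, and the job was handed in at about 10.3 s of the 42 s allowed. With the fingers shut and tilted 55° down, I pushed the orange bar up from below along its arc at about 0.3 rad/s. Past its balance point it left the fingers and went on to the upper stop alone. I then backed the arm about 110 mm away.

**Last checks:**
- **Raised position:** the bar sits where the model predicts it at 1.05 rad, within a few pixels in both cameras.
- **Still:** the magnifier's area of the scene picture did not change over the last half second.
- **Bystanders:** tape, flask, hub and screwdriver look unchanged from the start picture, with no pixels changed except one at the flask.
- **Contact:** the hand is clear of everything in both views, and the wrist force reads only noise, under 1 N.

None of these checks failed or disagreed. No verdict is reported at hand-in, and I judged the joint angle and speed from the pictures because there is no direct reading of them.

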